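# Move the top specimen carrier to the drying rack

### The job

On the white light base, slide the long narrow metal carrier plate, the top one of the two plates lying there, towards the robot until its near end sticks out well over the base's front edge and leave it lying so for a moment; then pinch that overhanging end, lift the carrier off and lay it flat and centred across the two bars of the drying rack, its long side square to the bars. Do not let it fall; leave the wide black plate on the base, and do not disturb the square plate, the jar and the stacked dishes.

Things in the scene. Friction and masses are not known exactly. Their poses are not given: they have to be found in the camera images.
- carrier: Top plate: aluminium, 120 (its x) x 50 (its y) x 3 mm, 50 g, three dark spots in a row along it. Origin: centre of its underside; -x end nearest the robot. It starts flat on the black plate, its near end 15 to 60 mm behind the base's front edge. Too thin to grip there; pressed from above by closed fingertips (5 to 20 N) behind its middle, it slides along with them.
- carrier_front (a point): Middle of the carrier's near (-x) end face: 60 mm from the carrier's centre, at half its thickness.
- under_plate: Wide black plastic plate under the carrier, 140 (x) x 80 (y) x 4 mm, 60 g, loose on the light base. Origin at the centre of its underside.
- light_base: White box fixed to the bench, left or right: 180 (x) x 130 (y) x 60 mm high. Origin: centre of its underside, on the bench; front (-x) face at x = -90 mm, facing the robot within 15 degrees, clear space before it. Along the front edge a lip 6 mm wide, 3 mm high stops the 4 mm black plate; the carrier slides out over it.
- rack: Rack fixed to the bench: foot 100 x 100 x 6 mm; two steel bars along its y, 90 mm long, 8 mm wide, centred at x = -25 and +25 mm, tops 50 mm above the bench, on 8 mm posts at y = -40 and +40 mm. Origin: centre of the foot's underside; front (-x) faces the robot within 15 degrees. The carrier goes along its x, ends sticking out past the bars.
- square_plate: Bystander: square aluminium plate 75 x 75 x 3 mm with one dark spot, lying on the bench. Origin at the centre of its underside.
- jar: Bystander: amber jar, 60 mm in diameter, 85 mm tall. Origin at the centre of its underside.
- dishes: Bystander: stack of white dishes, 90 mm in diameter, 44 mm tall. Origin at the centre of its underside.

How it is judged (in metres and radians):
On the way, in this order (a step that is already met when the one before it is completed fails the run):
1. the carrier lies on the light base with its near end at least 20 mm out over the front edge (x of carrier_front in the frame of light_base below -0.11 m and z of carrier in the frame of light_base between 0.057 and 0.07 m and y of carrier in the frame of light_base between -0.06 and 0.06 m and linear speed of carrier below 0.02 m/s), for 0.2 s.
2. the carrier is held between the fingers, lifted clear of the light base (z of carrier in the frame of light_base above 0.085 m and contact force between the fingers and carrier above 1 N), for 0.1 s.
At the end, for the whole second after the job is handed in: The carrier lies flat and still on both bars of the rack, its centre within 20 mm of the rack's middle along and across, its long side within 12 degrees of square to the bars; the black plate is still on the light base (x of carrier in the frame of rack between -0.02 and 0.02 m and y of carrier in the frame of rack between -0.02 and 0.02 m and z of carrier in the frame of rack between 0.045 and 0.055 m and angle between the x axis of carrier and the x axis of rack, either way round below 0.21 rad and angle between carrier's own z axis and vertical below 0.08 rad and linear speed of carrier below 0.02 m/s and z of under_plate in the frame of light_base above 0.055 m); the robot touches nothing.
It fails at once if the carrier falls towards the bench (its centre drops below 30 mm) (height (world z) of carrier below 0.03 m).
It fails at once if the black plate is shifted by more than 40 mm (distance of under_plate from where it was at the start of the episode above 0.04 m).
It fails at once if the square plate, the jar or the dishes are shifted by more than 25 mm (distance of any of square_plate, jar, dishes from where it was at the start of the episode above 0.025 m).
It also fails if it takes over 51 s, if anything falls off the work surface, if the arm or the gripper's body presses on something with over 40 N, if the wrist force passes 120 N, or if a joint passes its speed limit or range.

### The arm

A 7-joint arm with a two-finger parallel gripper is mounted at the origin on the work surface. World frame = base frame: x ahead of the robot, y to its left, z up, the work surface at z = 0. Lengths are in mm, angles in degrees, forces in N, time in s.
With the tool pointing down it reaches from about 425 to 875 mm from the base axis. Payload 8.4 kg.
Tool frame: the origin (TCP) lies on the centre line of the jaws, within the pads' length; the fingertips stand 8 mm ahead of it and the grasp point (between the pads) lies 11 mm behind it; z points along the fingers, x is the direction in which the jaws open and shut, and the axes are right-handed (so a half turn about z gives the same grasp; the last joint's range is limited). The gripper opens to 87 mm and grips with 3 to 60 N. Pads are 19 mm wide; open, the fingers measure 117 mm over their backs; the gripper's body (75 mm by 190 mm) begins 51 mm behind the grasp point.
Start: joints at [60.378, 19.091, 2.286, 83.961, -0.768, 76.965, -3.352], TCP at [263.713, -594.07, 230.546] pointing down, gripper open.
Joint ranges: [-147.57, 147.57], [-21.85, 119.76], [-74.77, 79.35], [14.55, 137.4], [-85.83, 265.84], [4.83, 119.75], [-152.11, 152.11]. Speed limits (degrees/s): [127.2, 127.2, 159.86, 159.86, 180, 180, 180].

### API

Orientations are given as a 3x3 rotation matrix whose columns are the frame's x, y, z axes.
In Python, from cell import ctrl, cams gives the robot as it stands.
- The arm moves only by the tool jog_arm, never from a script. Its argument "moves" is text: rows parted by semicolons, each of 4 numbers parted by spaces: the shift along the tool's x, y, z in cm, then the turn about the tool's z in rad. In form: x y z roll; .... A call has 1 to 20 rows; each row shifts and turns the commanded pose from where the row before left it, along the tool's axes as they then stand; what a row does not reach is not made up. A row lasts 1/10 s, in which the tool goes at most 50 mm and 8.59 degrees, less where a joint would pass 70% of its speed; a pose out of reach is approached as far as the arm can. A call with a gripper value outside its range is refused whole. "fingers" is the finger opening in cm, from 0 to 8.7, set as the call begins (left out, the last holds). The fingers move at their own pace and stop on an object; the grip force is fixed at half the most. Time passes only in rows, so rows that do not move let the fingers close. It gives the time, the measured TCP pose, the force and the opening at its end, in the units of the state.
- ctrl.get_obs(): the state, without advancing time (a new reading comes with each control period).
- cams.snapshot(name): name is "scene" or "top" or "wrist"; returns a dict with "color" (384x512x3 uint8, blue, green, red), "camera_matrix" (3x3 intrinsics, pixels), "world_from_camera" (4x4, takes a point from camera to world coordinates). Camera axes: x right, y down, z forward; pixel columns grow to the right and rows downward; lengths in mm; the calibration is good to about 2 mm. A picture is of the moment at which its call begins. There is no depth.
- ctrl.finish_job(): hands the job in, once; it reports no verdict.
Trained networks look in a picture, given as the dict that the camera call returned (one of the last four; its "shot" number tells which), for a name from the list of things; names that differ only in an ending like _2 or _b are one class to them, and where a whole thing is asked for, a point or a joint stands for the part that bears it (a point fixed in the world has none). Each returns a list of dicts, best first, with "conf" (0 to 1); they miss things now and then, are a little off and sometimes report something else, mostly with a low value. They report only what shows in the picture. A call takes as long as a camera call.
- cams.find_in(picture, target): "xy" ([column, row] in pixels, amid what is visible of it).
The state is a dict: "t": time; "joint_pos": joint angles; "joint_vel": joint speeds; "joint_efforts": joint torques, N m; "tcp_pos": TCP position; "tool_rot": TCP orientation; "ft_force": force on the tool from outside, world axes, zero at the start; "moment": the same for the moment, N m; "opening": finger opening in mm.
Only numpy, scipy, OpenCV 4.12 (cv2) and the standard library are available. Lean on these libraries where they do the work, as an engineer would, in place of code of your own. Each camera call takes 0.05 s, during which the arm holds its last target.

## Working session

There is one attempt and no reset: what is moved stays moved. The work goes in short steps, Python scripts to look and compute and a tool call to move; the robot and the scene stay as the last step left them, time stands still between calls to the robot, and variables do not carry over. Pictures are saved under pics/ and viewed, and the job is handed in when it is done.

Besides the shell and the picture viewer there is one more tool, called after "Request:" as name(argument=value, ...), one argument or row to a line, values as JSON. jog_arm: Moves the arm, as the interface text tells. Its arguments: {"type":"object","properties":{"moves":{"type":"string"},"fingers":{"type":"number"}},"required":["moves"]}

```bash
ls; mkdir -p pics
python3 - <<'E'
from cell import ctrl,cams
import cv2,numpy as np
o=ctrl.get_obs(); print(o['t'],o['tcp_pos'],o['tool_rot'],o['opening'],o['ft_force'])
for n in ['scene','top']:
    p=cams.snapshot(n); cv2.imwrite(f'pics/{n}0.png',p['color']); np.savez(f'{n}0.npz',c=p['color'],K=p['camera_matrix'],T=p['world_from_camera'])
    print(n,p['camera_matrix'].round(1).tolist(),p['world_from_camera'].round(3).tolist())
    for t in ['carrier','under_plate','light_base','rack','square_plate','jar','dishes','carrier_front']:
        print(t,[(np.round(r['xy'],1).tolist(),round(r['conf'],2)) for r in cams.find_in(p,t)][:3])
print(ctrl.get_obs()['t'])
E
```

```text
pics
0.0 [ 263.50153797 -593.69591225  229.65515808] [[ 4.05727652e-01 -9.13993696e-01 -7.72397917e-04]
 [-9.13992573e-01 -4.05728368e-01  1.43766315e-03]
 [-1.62739880e-03  1.22666267e-04 -9.99998668e-01]] 86.80885998453375 [ 0.00207848 -0.17526296 -0.87146815]
scene [[440.8, 0.0, 249.9], [0.0, 440.8, 194.8], [0.0, 0.0, 1.0]] [[0.342, 0.789, -0.511, 1191.756], [0.94, -0.288, 0.184, -201.427], [-0.002, -0.543, -0.84, 990.986], [0.0, 0.0, 0.0, 1.0]]
carrier [([182.7, 211.0], 0.64)]
under_plate []
light_base [([182.4, 238.9], 0.57), ([396.5, 173.6], 0.47)]
rack [([303.3, 188.7], 0.72)]
square_plate [([274.8, 260.4], 0.57)]
jar [([108.3, 248.5], 0.92)]
dishes [([395.2, 173.7], 0.83)]
carrier_front [([184.0, 215.5], 0.9)]
top [[363.3, 0.0, 254.1], [0.0, 363.3, 195.7], [0.0, 0.0, 1.0]] [[-0.01, -0.981, 0.196, 489.757], [-1.0, 0.012, 0.009, 3.113], [-0.011, -0.196, -0.981, 926.091], [0.0, 0.0, 0.0, 1.0]]
carrier [([331.2, 208.7], 0.9)]
under_plate [([342.7, 221.2], 0.87)]
light_base [([312.5, 221.6], 0.68)]
rack [([202.1, 218.5], 0.71)]
square_plate [([254.3, 155.3], 0.82)]
jar [([407.4, 201.9], 0.9)]
dishes [([101.2, 194.8], 0.85), ([201.9, 219.3], 0.44)]
carrier_front [([330.7, 209.6], 0.76)]
0.9
```

Run:
```python
import cv2
a=cv2.imread('pics/top0.png'); cv2.imwrite('pics/top0z.png',cv2.resize(a[130:290,150:400],None,fx=3.2,fy=3.2,interpolation=cv2.INTER_CUBIC)[:, :800])
a=cv2.imread('pics/scene0.png'); cv2.imwrite('pics/scene0z.png',cv2.resize(a[130:300,100:360],None,fx=3,fy=3,interpolation=cv2.INTER_CUBIC))
```

```text
(no output)
```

View pics/top0.png

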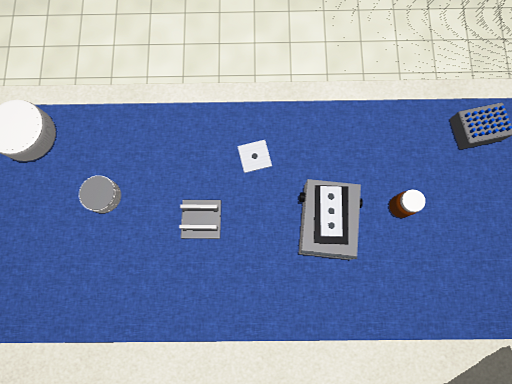

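View pics/top0z.png

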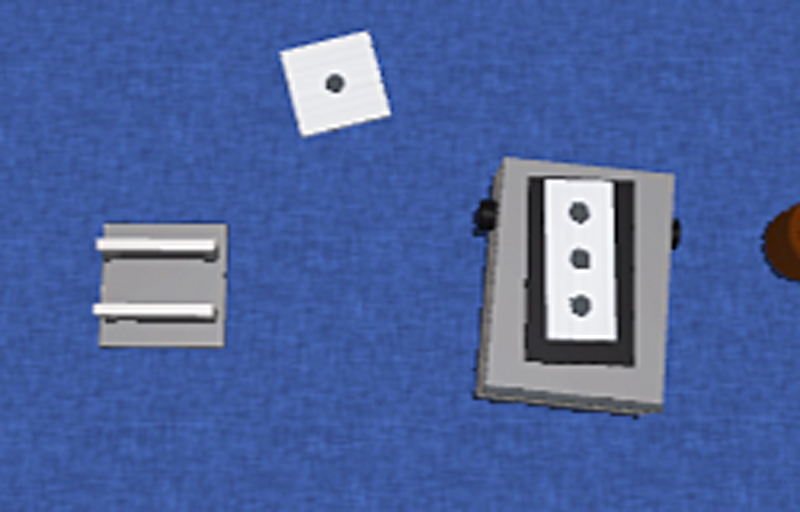

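View pics/scene0z.png

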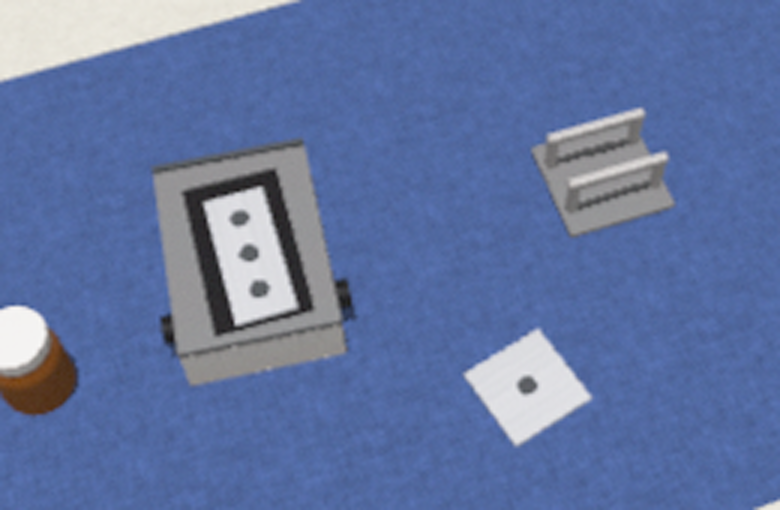

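```bash
cat > h.py <<'E'
import numpy as np,cv2
def ray(K,T,px,z):
    px=np.atleast_2d(np.asarray(px,float)); d=np.c_[(px[:,0]-K[0,2])/K[0,0],(px[:,1]-K[1,2])/K[1,1],np.ones(len(px))]@T[:3,:3].T
    c=T[:3,3]; s=(z-c[2])/d[:,2]; return c+d*s[:,None]
def rect(mask,K,T,z,near):
    n,l,st,ce=cv2.connectedComponentsWithStats(mask.astype(np.uint8))
    k=l[int(near[1]),int(near[0])]
    if k==0: k=min(range(1,n),key=lambda i:np.hypot(*(ce[i]-near)) if st[i,4]>60 else 1e9)
    cs,_=cv2.findContours((l==k).astype(np.uint8),cv2.RETR_EXTERNAL,cv2.CHAIN_APPROX_NONE)
    P=ray(K,T,max(cs,key=len)[:,0],z)[:,:2].astype(np.float32)
    return cv2.minAreaRect(P)
E
python3 - <<'E'
from h import *
d=np.load('top0.npz');c,K,T=d['c'].astype(int),d['K'],d['T']
np.set_printoptions(precision=1,suppress=True)
g=c.mean(2); sp=c.max(2)-c.min(2)
roi=np.zeros(g.shape,bool);roi[170:265,295:365]=1
print('carrier',rect((g>200)&roi,K,T,67,(326,201)))
for m in (60,80): print('under',rect((g<m)&(sp<40)&roi&(np.arange(512)[None]>311)&(np.arange(512)[None]<352),K,T,64,(331,240)))
cz=np.array([(505,158),(675,174),(660,400),(484,388)])/3.2+[150,130]
print('base top',ray(K,T,cz,60)[:,:2], ray(K,T,cz,60)[:,:2].mean(0))
rz=np.array([(105,224),(228,224),(224,347),(99,347)])/3.2+[150,130]
print('rack foot',ray(K,T,rz,6)[:,:2],ray(K,T,rz,6)[:,:2].mean(0))
bz=np.array([(96,245),(216,245),(94,309),(215,310)])/3.2+[150,130]
print('bars',ray(K,T,bz,50)[:,:2],ray(K,T,bz,50)[:,:2].mean(0))
sz=np.array([(580,212),(580,258),(580,305)])/3.2+[150,130]
print('spots',ray(K,T,sz,67)[:,:2])
d=np.load('scene0.npz');c,K,T=d['c'].astype(int),d['K'],d['T']
g=c.mean(2);roi=np.zeros(g.shape,bool);roi[180:245,150:205]=1
print('S carrier',rect((g>195)&roi,K,T,67,(178,207)))
cz=np.array([(153,172),(302,147),(345,333),(178,354)])/3+[100,130]
print('S base',ray(K,T,cz,60)[:,:2],ray(K,T,cz,60)[:,:2].mean(0))
bz=np.array([(548,138),(643,114),(570,182),(665,157)])/3+[100,130]
print('S bars',ray(K,T,bz,50)[:,:2],ray(K,T,bz,50)[:,:2].mean(0))
sz=np.array([(240,217),(249,253),(260,289)])/3+[100,130]
print('S spots',ray(K,T,sz,67)[:,:2])
E
```

```text
carrier ((623.2028198242188, -172.5450897216797), (47.989784240722656, 118.70875549316406), 87.38839721679688)
under ((614.908447265625, -171.3890838623047), (78.42823791503906, 140.08460998535156), 86.59153747558594)
under ((615.253173828125, -171.3883819580078), (78.47071075439453, 140.77272033691406), 86.59152221679688)
base top [[ 701.8 -121.1]
 [ 687.6 -249.9]
 [ 517.8 -227.5]
 [ 527.8  -98.9]] [ 608.8 -174.3]
rack foot [[664.2 195.5]
 [663.   96.2]
 [564.3  98.5]
 [565.3 197.4]] [614.2 146.9]
bars [[639.6 192.7]
 [638.5 100.8]
 [590.4 192.8]
 [588.7 101. ]] [614.3 146.8]
spots [[ 657.6 -174.7]
 [ 622.7 -172.9]
 [ 587.5 -171.1]]
S carrier ((626.349853515625, -171.8126983642578), (47.80313491821289, 118.24339294433594), 87.80947875976562)
S base [[ 518.2 -226.4]
 [ 536.7 -100.3]
 [ 719.3 -119.3]
 [ 692.2 -246.8]] [ 616.6 -173.2]
S bars [[594.1 104.8]
 [598.8 193.3]
 [643.  105. ]
 [647.3 192. ]] [620.8 148.8]
S spots [[ 591.6 -169. ]
 [ 627.4 -171.1]
 [ 662.5 -171.7]]
```

Request:
jog_arm(
  moves="0 0 0 0.115;0 0 0 0.115;0 0 0 0.115;0 0 0 0.117;-2.9 -2.45 0 0;-2.9 -2.45 0 0;-2.9 -2.45 0 0;-2.9 -2.45 0 0;-2.9 -2.45 0 0;-2.9 -2.45 0 0;-2.9 -2.45 0 0;-2.9 -2.45 0 0;-2.9 -2.45 0 0;-2.9 -2.45 0 0;-2.9 -2.45 0 0;-2.9 -2.45 0 0;-2.9 -2.45 0 0;-2.9 -2.45 0 0;-2.9 -2.45 0 0;0 0 0 0",
  fingers=0,
)

```text
t: 2.9
tcp_pos: [653.0, -168.9, 229.9]
tool_rot: [[-0.036, -0.999, 0.001], [-0.999, 0.036, 0.004], [-0.004, -0.001, -1.0]]
ft_force: [0.0, 0.8, -0.6]
opening: 0.6
```

Run:
```python
from cell import ctrl,cams
import cv2,numpy as np
p=cams.snapshot('wrist'); cv2.imwrite('pics/w1.png',p['color']); np.savez('w1.npz',c=p['color'],K=p['camera_matrix'],T=p['world_from_camera'])
print(p['camera_matrix'].round(1).tolist(),p['world_from_camera'].round(3).tolist())
for t in ['carrier','under_plate','light_base','rack','carrier_front']:
    print(t,[(np.round(r['xy'],1).tolist(),round(r['conf'],2)) for r in cams.find_in(p,t)][:3])
o=ctrl.get_obs();print(o['t'],o['tcp_pos'],o['tool_rot'].round(4),o['ft_force'],o['opening'])
```

```text
[[312.7, 0.0, 255.2], [0.0, 312.7, 193.8], [0.0, 0.0, 1.0]] [[-0.036, -0.954, -0.298, 735.761], [-0.999, 0.034, 0.015, -173.136], [-0.004, 0.299, -0.954, 385.228], [0.0, 0.0, 0.0, 1.0]]
carrier [([257.6, 191.5], 0.57)]
under_plate [([284.5, 189.9], 0.94)]
light_base [([268.3, 145.7], 0.86)]
rack [([27.1, 203.7], 0.97)]
carrier_front [([258.7, 189.0], 0.63)]
3.2 [ 649.41478677 -177.37403954  230.75791401] [[-4.640e-02 -9.989e-01 -0.000e+00]
 [-9.989e-01  4.640e-02 -7.000e-04]
 [ 7.000e-04  0.000e+00 -1.000e+00]] [-0.63711727 -0.68275173 -0.31474578] 0.5091958122037981
```

View pics/w1.png

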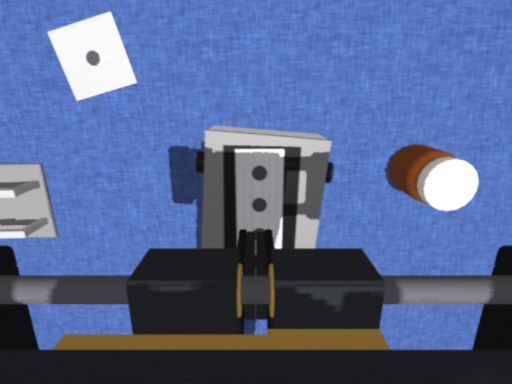

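Run:
```python
from cell import ctrl,cams
from h import *
np.set_printoptions(precision=1,suppress=True)
p=cams.snapshot('wrist'); cv2.imwrite('pics/w2.png',p['color']); K,T=p['camera_matrix'],p['world_from_camera']; np.savez('w2.npz',c=p['color'],K=K,T=T)
o=ctrl.get_obs();print(o['t'],o['tcp_pos'],T.round(3).tolist())
a=p['color'];cv2.imwrite('pics/w2z.png',cv2.resize(a[110:260,180:350],None,fx=4,fy=4,interpolation=cv2.INTER_CUBIC))
```

```text
3.25 [ 649.5 -177.2  230.8] [[-0.047, -0.953, -0.299, 732.252], [-0.999, 0.045, 0.014, -181.815], [0.0, 0.299, -0.954, 385.997], [0.0, 0.0, 0.0, 1.0]]
```

View pics/w2z.png

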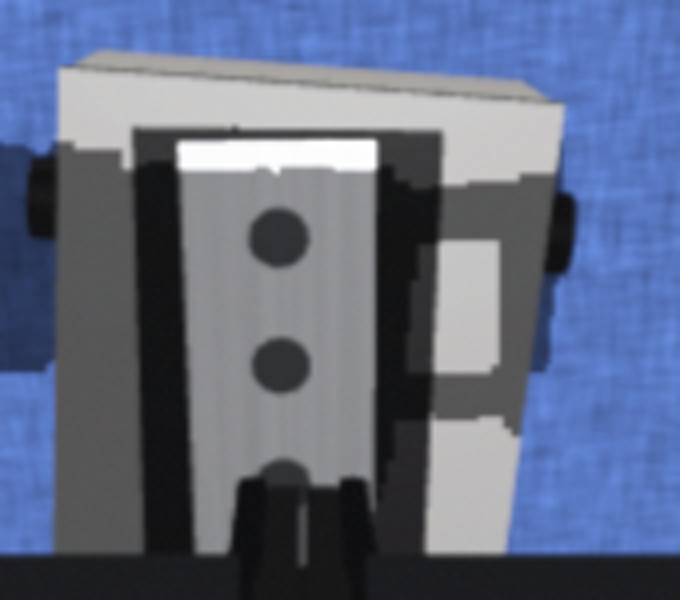

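Run:
```python
from h import *
np.set_printoptions(precision=1,suppress=True)
d=np.load('w2.npz');K,T=d['K'],d['T']
f=lambda l,z:ray(K,T,np.array(l)/4+[180,110],z)[:,:2]
print('spots',f([(279,238),(281,366)],67))
print('far corners',f([(177,141),(378,139)],67))
print('base far/left/right',f([(60,68),(562,103),(55,550),(505,550)],60))
```

```text
spots [[ 659.1 -172.9]
 [ 623.9 -171.6]]
far corners [[ 685.6 -148.2]
 [ 683.7 -199.4]]
base far/left/right [[ 704.6 -119. ]
 [ 689.7 -247.5]
 [ 568.5 -103.3]
 [ 562.4 -233.1]]
```

Request:
jog_arm(
  moves="-0.4 0 1.5 0;0 0 3 0;0 0 3 0;0 0 3 0;0 0 2.5 0;0 0 1.2 0;0 0 0 0;0 0 0 0;0 0 0 0",
)

```text
t: 4.15
tcp_pos: [651.3, -171.9, 90.3]
tool_rot: [[-0.044, -0.999, 0.003], [-0.999, 0.044, -0.0], [0.0, -0.003, -1.0]]
ft_force: [0.7, 0.2, 0.6]
opening: 0.2
```

Request:
jog_arm(
  moves="0 0 0.5 0;0 0 0.5 0;0 0 0.2 0;0 0 0 0",
)

```text
t: 4.55
tcp_pos: [649.9, -171.7, 76.0]
tool_rot: [[-0.044, -0.999, -0.001], [-0.999, 0.044, 0.0], [-0.0, 0.001, -1.0]]
ft_force: [-0.4, -1.2, 0.6]
opening: 0.7
```

Request:
jog_arm(
  moves="0 0 0.1 0;0 0 0.1 0;0 0 0 0",
)

```text
t: 4.85
tcp_pos: [650.4, -171.8, 75.6]
tool_rot: [[-0.044, -0.999, 0.0], [-0.999, 0.044, -0.0], [0.0, -0.0, -1.0]]
ft_force: [-2.6, 0.6, 6.7]
opening: 0.5
```

Request:
jog_arm(
  moves="0 0 0.05 0;0 0 0 0",
)

```text
t: 5.05
tcp_pos: [650.4, -171.8, 75.6]
tool_rot: [[-0.044, -0.999, 0.001], [-0.999, 0.044, -0.0], [0.0, -0.001, -1.0]]
ft_force: [-4.7, 1.7, 9.7]
opening: 0.4
```

Force is about 10 N; start the slide in small steps.

Request:
jog_arm(
  moves="0 0.2 0 0;0 0.4 0 0;0 0.4 0 0;0 0.4 0 0;0 0.4 0 0;0 0.2 0 0;0 0 0 0",
)

```text
t: 5.75
tcp_pos: [631.4, -171.0, 75.5]
tool_rot: [[-0.044, -0.999, 0.003], [-0.999, 0.044, -0.001], [0.0, -0.003, -1.0]]
ft_force: [2.1, 1.1, 6.5]
opening: 0.3
```

```bash
cat > look.py <<'E'
from cell import ctrl,cams
from h import *
import sys
np.set_printoptions(precision=1,suppress=True)
n,tag=sys.argv[1],sys.argv[2]
p=cams.snapshot(n);K,T=p['camera_matrix'],p['world_from_camera'];np.savez(tag+'.npz',c=p['color'],K=K,T=T)
o=ctrl.get_obs();print(o['t'],o['tcp_pos'],o['ft_force'],o['opening'])
x0,x1,y0,y1=map(int,sys.argv[3:7]);a=p['color'][y0:y1,x0:x1];s=min(800/a.shape[1],600/a.shape[0]);print('scale',s)
cv2.imwrite(f'pics/{tag}.png',cv2.resize(a,None,fx=s,fy=s,interpolation=cv2.INTER_CUBIC))
E
python3 look.py top t3 290 370 160 270
```

```text
5.8 [ 631.5 -171.    75.5] [-0.   0.1  7.2] 0.8611683820897863
scale 5.454545454545454
```

View pics/t3.png

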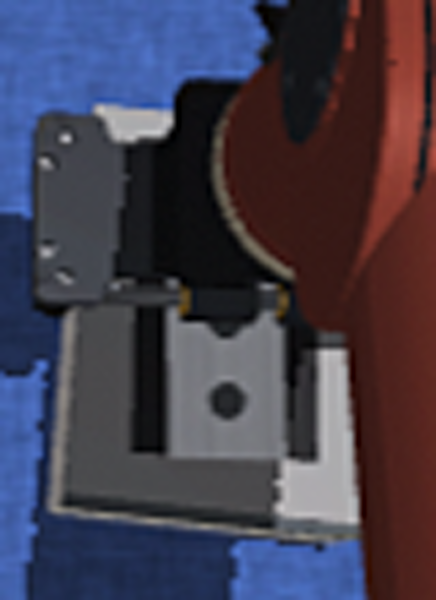

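Run:
```python
from h import *
np.set_printoptions(precision=1,suppress=True)
d=np.load('t3.npz');K,T=d['K'],d['T']
f=lambda l,z:ray(K,T,np.array(l)/5.4545+[290,160],z)[:,:2]
print('spot',f([(227,400)],67),'near',f([(165,456),(285,460)],67),'under near',f([(132,452),(315,460)],64),'front',f([(50,508),(360,540)],60))
```

```text
spot [[ 568.6 -171. ]] near [[ 544.8 -143.2]
 [ 542.6 -194.5]] under near [[ 546.9 -129.6]
 [ 542.6 -208.1]] front [[ 523.5  -93.9]
 [ 508.6 -226.3]]
```

Request:
jog_arm(
  moves="0 0.2 0 0;0 0.4 0 0;0 0.4 0 0;0 0.4 0 0;0 0.4 0 0;0 0.4 0 0;0 0.4 0 0;0 0.4 0 0;0 0.2 0 0;0 0 0 0",
)

```text
t: 6.8
tcp_pos: [599.5, -169.7, 75.5]
tool_rot: [[-0.044, -0.999, 0.003], [-0.999, 0.044, -0.001], [0.0, -0.003, -1.0]]
ft_force: [2.0, 0.4, 6.9]
opening: 0.5
```

Request:
jog_arm(
  moves="0 0.2 0 0;0 0.4 0 0;0 0.4 0 0;0 0.4 0 0;0 0.4 0 0;0 0.4 0 0;0 0.4 0 0;0 0.4 0 0;0 0.2 0 0;0 0 0 0;0 0 0 0",
)

```text
t: 7.9
tcp_pos: [567.6, -168.2, 75.5]
tool_rot: [[-0.044, -0.999, 0.003], [-0.999, 0.044, -0.001], [0.001, -0.003, -1.0]]
ft_force: [1.0, 0.1, 7.1]
opening: 0.3
```

```bash
python3 look.py top t4 290 370 160 270; python3 look.py scene s4 130 230 160 260
```

```text
7.95 [ 567.6 -168.2   75.5] [1.2 0.8 7.8] 0.41693624134268753
scale 5.454545454545454
8.0 [ 567.6 -168.3   75.5] [1.6 0.4 7. ] 0.18606557359260728
scale 6.0
```

View pics/t4.png

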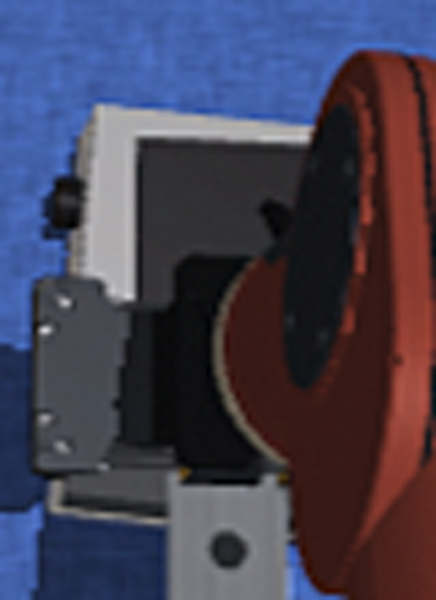

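View pics/s4.png

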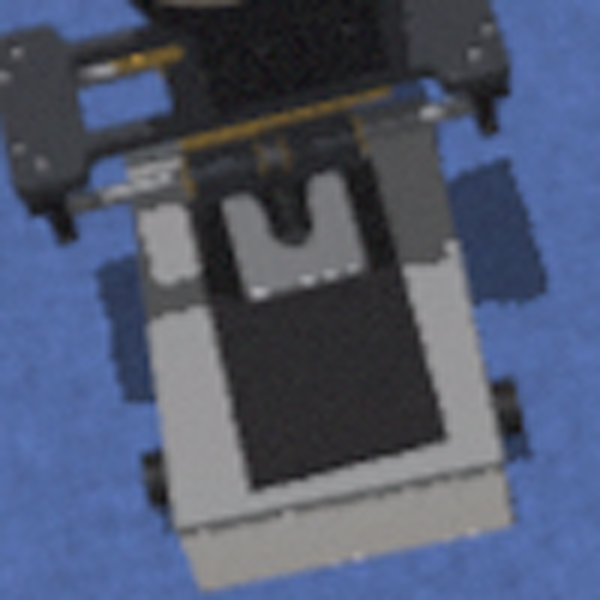

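Request:
jog_arm(
  moves="0 0 -0.2 0;0 0 -1 0;0 0 -2 0;0 0 -4 0;0 0 -4 0;0 0 0 0;0 0 0 0",
)

```text
t: 8.7
tcp_pos: [566.7, -168.1, 187.4]
tool_rot: [[-0.044, -0.999, 0.002], [-0.999, 0.044, -0.001], [0.001, -0.002, -1.0]]
ft_force: [-0.4, -0.0, -1.0]
opening: 0.7
```

```bash
python3 look.py top t5 290 370 160 270; python3 look.py scene s5 130 230 150 250;  python3 look.py wrist w5 100 412 100 334
```

```text
8.75 [ 566. -168.  186.] [-0.1 -0.3 -0.7] 0.27138563356356193
scale 5.454545454545454
8.8 [ 565.6 -167.9  185.2] [-0.2 -0.1 -0.4] 0.2439353987023847
scale 6.0
8.85 [ 565.5 -167.9  184.8] [-1.   0.3  0.1] 0.7094600477800633
scale 2.5641025641025643
```

View pics/t5.png

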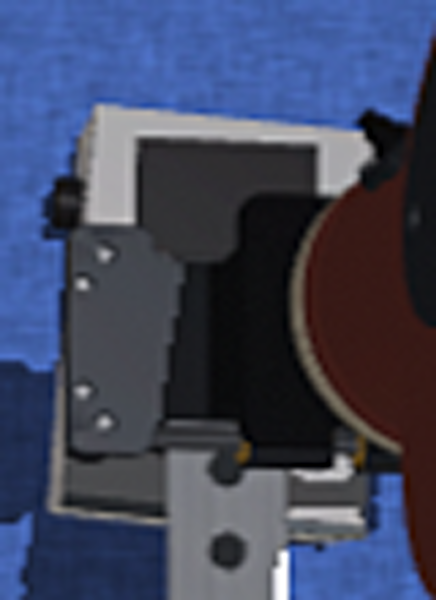

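View pics/s5.png

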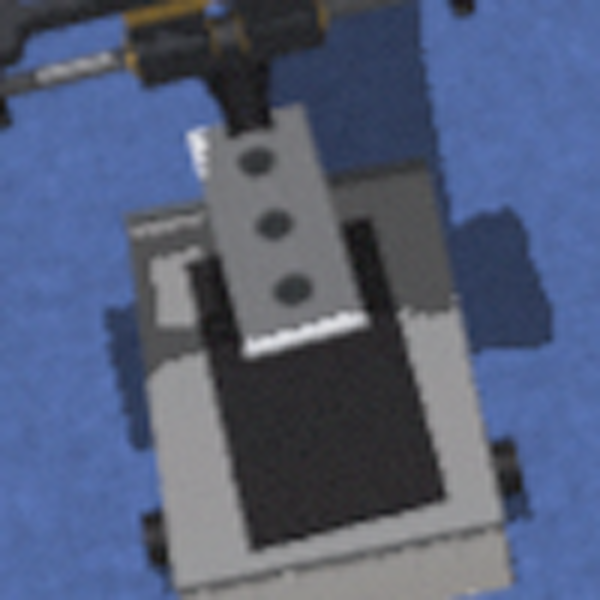

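View pics/w5.png

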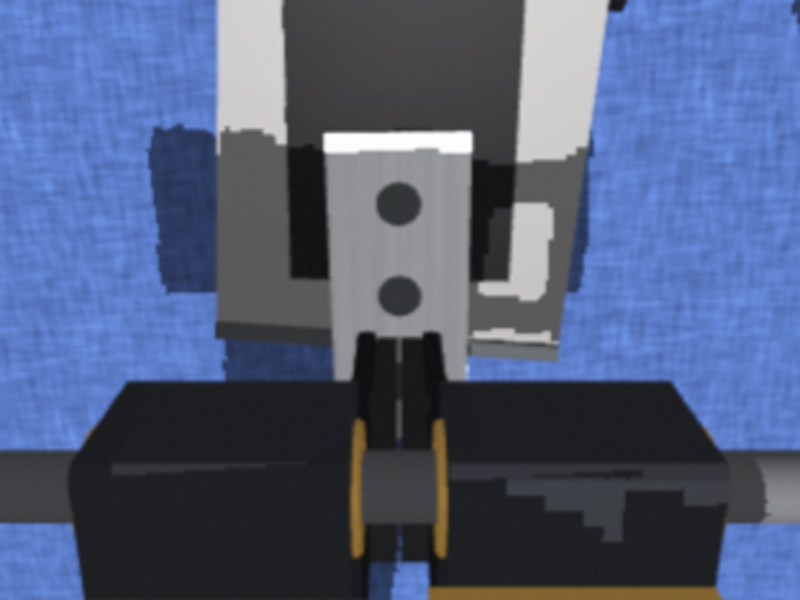

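Run:
```python
from h import *
np.set_printoptions(precision=1,suppress=True)
d=np.load('w5.npz');K,T=d['K'],d['T']
f=lambda l,z,s,o:ray(K,T,np.array(l)/s+o,z)[:,:2]
print('w spots',f([(398,204),(399,296)],67,2.564,[100,100]),'far',f([(325,133),(471,132)],67,2.564,[100,100]),'front',f([(217,323),(557,345)],63,2.564,[100,100]),'under',f([(291,278),(512,280)],64,2.564,[100,100]))
d=np.load('s5.npz');K,T=d['K'],d['T']
print('s spots',f([(257,161),(275,225),(293,290)],67,6,[130,150]))
d=np.load('t5.npz');K,T=d['K'],d['T']
print('t spots',f([(227,466),(228,550)],67,5.4545,[290,160]))
```

```text
w spots [[ 576.  -169. ]
 [ 541.3 -167.8]] far [[ 602.3 -145.1]
 [ 600.4 -195.1]] front [[ 531.9  -99.1]
 [ 517.2 -226.6]] under [[ 548.9 -128.5]
 [ 544.6 -209.5]]
s spots [[ 510.7 -166.2]
 [ 545.3 -167.4]
 [ 579.3 -168.7]]
t spots [[ 540.3 -169.6]
 [ 504.8 -168.2]]
```

Request:
jog_arm(
  moves="0.15 1 0 0;0 2 0 0;0 2 0 0;0 1.85 0 0;0 0 1 0;0 0 2 0;0 0 2 0;0 0 1 0;0 0 0 0;0 0 0 0;0 0 0 0;0 0 0 0",
  fingers=8.7,
)

```text
t: 10.05
tcp_pos: [498.4, -166.6, 126.9]
tool_rot: [[-0.044, -0.999, 0.001], [-0.999, 0.044, -0.0], [0.0, -0.001, -1.0]]
ft_force: [-0.1, -0.1, 0.3]
opening: 84.0
```

```bash
python3 look.py wrist w6 50 462 80 384; python3 look.py scene s6 130 230 150 250
```

```text
10.1 [ 498.3 -166.6  126.8] [ 0.9 -0.1  0.2] 85.63281478944083
scale 1.941747572815534
10.15 [ 498.2 -166.6  126.6] [ 0.1  0.6 -0.5] 85.90105891634373
scale 6.0
```

View pics/w6.png

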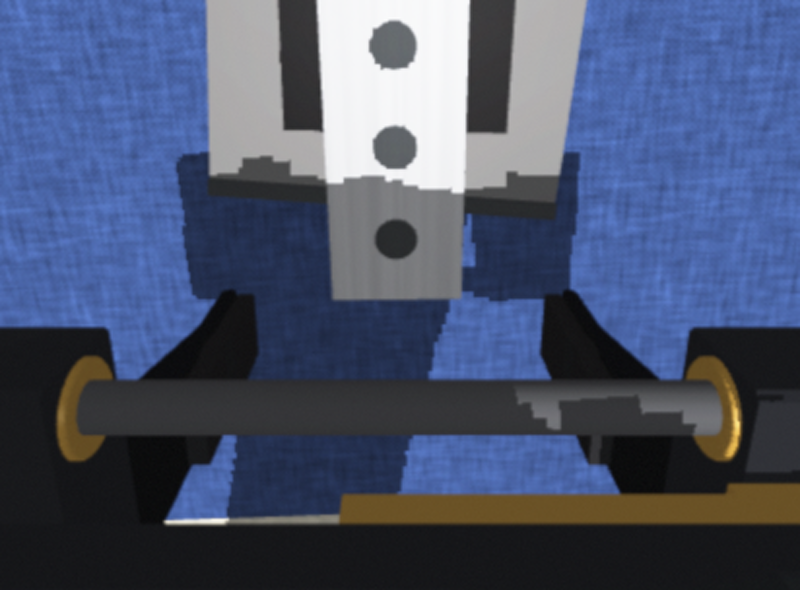

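View pics/s6.png

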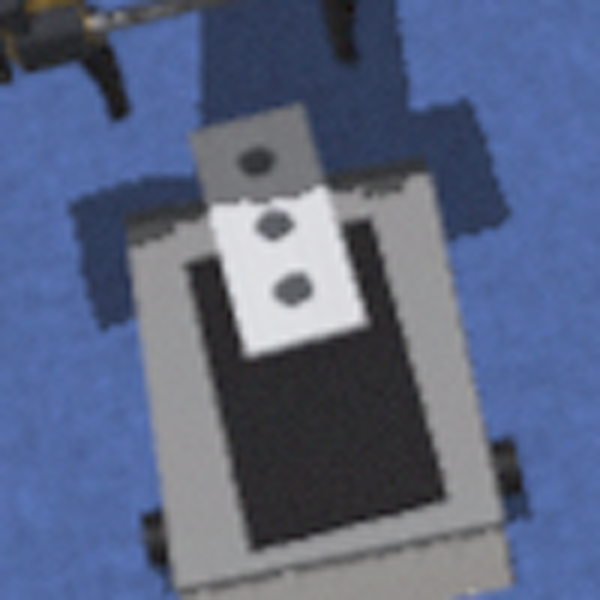

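Run:
```python
from h import *
np.set_printoptions(precision=1,suppress=True)
d=np.load('w6.npz');K,T=d['K'],d['T']
f=lambda l,z:ray(K,T,np.array(l)/1.9417+[50,80],z)[:,:2]
print(f([(331,299),(461,298)],67),f([(396,239),(395,148),(393,45)],67),f([(209,178),(555,203)],63))
```

```text
[[ 483.5 -140.5]
 [ 481.6 -190.8]] [[ 506.9 -166.8]
 [ 541.3 -168. ]
 [ 576.7 -168.9]] [[ 532.4  -98.6]
 [ 517.1 -226.9]]
```

Request:
jog_arm(
  moves="0 -0.2 1 0;0 0 2 0;0 0 2 0;0 0 1.5 0;0 0 0.7 0;0 0 0 0;0 0 0 0;0 0 0 0",
)

```text
t: 10.95
tcp_pos: [500.5, -166.7, 54.9]
tool_rot: [[-0.044, -0.999, 0.001], [-0.999, 0.044, -0.0], [0.0, -0.001, -1.0]]
ft_force: [0.1, -0.0, 0.1]
opening: 87.0
```

Request:
jog_arm(
  moves="0 0 0 0;0 0 0 0;0 0 0 0;0 0 0 0;0 0 0 0;0 0 0 0;0 0 0 0;0 0 0 0;0 0 0 0;0 0 0 0",
  fingers=4.5,
)

```text
t: 11.95
tcp_pos: [499.8, -166.6, 54.0]
tool_rot: [[-0.044, -0.999, -0.0], [-0.999, 0.044, 0.0], [-0.0, 0.0, -1.0]]
ft_force: [0.5, -0.8, -0.1]
opening: 49.0
```

Request:
jog_arm(
  moves="0 0 0 0;0 0 0 0;0 0 0 0;0 0 -0.2 0;0 0 -0.5 0;0 0 -0.5 0;0 0 -0.5 0;0 0 -0.3 0;0 0 0 0",
  fingers=0,
)

```text
t: 12.85
tcp_pos: [500.2, -166.7, 74.7]
tool_rot: [[-0.044, -0.999, 0.001], [-0.999, 0.044, -0.0], [0.0, -0.001, -1.0]]
ft_force: [-0.1, -0.6, -0.6]
opening: 48.8
```

```bash
python3 look.py scene s7 130 230 150 250; python3 look.py wrist w7 50 462 80 384
```

```text
12.9 [ 500.  -166.6   74.4] [ 0.1  0.2 -0.6] 48.917571262925534
scale 6.0
12.95 [ 499.9 -166.6   74.1] [ 0.4 -0.1 -0.8] 48.56753081580131
scale 1.941747572815534
```

View pics/s7.png

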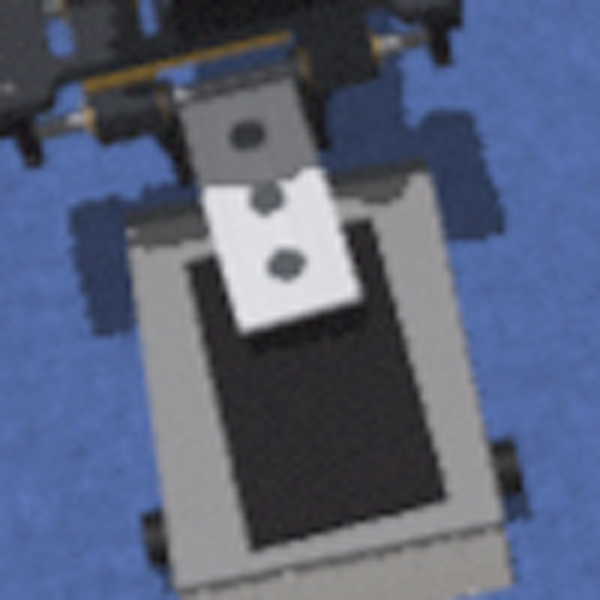

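View pics/w7.png

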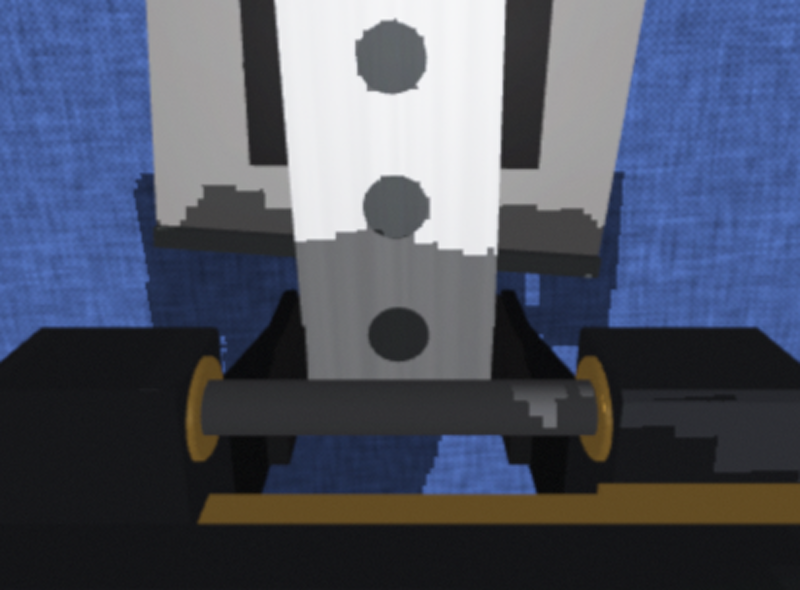

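Run:
```python
from h import *
np.set_printoptions(precision=1,suppress=True)
d=np.load('w7.npz');K,T=d['K'],d['T']
for z in(84,87,90):print(z,ray(K,T,np.array([(398,334),(396,207),(391,57)])/1.9417+[50,80],z)[:,:2].tolist())
d=np.load('s7.npz');K,T=d['K'],d['T']
for z in(84,87,90):print(z,ray(K,T,np.array([(247,134),(267,198),(286,264)])/6+[130,150],z)[:,:2].tolist())
```

```text
84 [[505.6256392083715, -167.43534731032514], [540.888927940139, -168.51176433057782], [577.0811060077639, -169.00478597366137]]
87 [[507.2143710567148, -167.5085736272547], [541.7514218846126, -168.56282212980545], [577.1982318234662, -169.04569012535603]]
90 [[508.8031029050581, -167.58179994418424], [542.6139158290861, -168.61387992903306], [577.3153576391686, -169.0865942770507]]
84 [[508.19086906673203, -167.30971758858965], [542.9157270997147, -167.7052859079297], [577.3572942902973, -168.72474248364514]]
87 [[510.45186893200935, -167.422565934103], [545.0618689357459, -167.81682584787524], [579.3895151269136, -168.83291040769714]]
90 [[512.7128687972867, -167.53541427961636], [547.208010771777, -167.92836578782078], [581.42173596353, -168.9410783317491]]
```

Request:
jog_arm(
  moves="0 0 -0.5 0;0 0 -1 0;0 0 -1.5 0;0 0 -2 0;0 0 -1.5 0;0 0 -1 0;0 0 -0.5 0;0 0 0 0;0 0 0 0",
)

```text
t: 13.85
tcp_pos: [499.5, -166.5, 153.5]
tool_rot: [[-0.044, -0.999, -0.001], [-0.999, 0.044, 0.0], [-0.0, 0.001, -1.0]]
ft_force: [0.2, 0.3, -0.4]
opening: 49.3
```

Request:
jog_arm(
  moves="-0.5 0 0 0;-1 -0.2 0 0;-1.5 -0.3 0 0;-2 -0.4 0 0;-2 -0.4 0 0;-2 -0.4 0 0;-2 -0.4 0 0;-2 -0.4 0 0;-2 -0.4 0 0;-2 -0.4 0 0;-2 -0.4 0 0;-2 -0.4 0 0;-2 -0.4 0 0;-2 -0.4 0 0;-2 -0.4 0 0;-2 -0.4 0 0;-1.5 -0.25 0 0;-0.9 0 0 0;-0.45 0 0 0;0 0 0 0",
)

```text
t: 15.85
tcp_pos: [573.1, 149.3, 153.9]
tool_rot: [[-0.044, -0.999, -0.0], [-0.999, 0.044, 0.0], [0.0, 0.0, -1.0]]
ft_force: [-0.1, -0.4, -0.4]
opening: 49.1
```

Request:
jog_arm(
  moves="0 0 0 0;0 0 0 0",
)

```text
t: 16.05
tcp_pos: [573.5, 147.9, 154.1]
tool_rot: [[-0.046, -0.999, 0.0], [-0.999, 0.046, -0.0], [0.0, -0.0, -1.0]]
ft_force: [0.5, -0.1, -0.2]
opening: 48.8
```

```bash
python3 look.py wrist w8 50 462 80 384; python3 look.py scene s8 230 370 120 240;python3 look.py top t8 160 260 160 260
```

```text
16.1 [573.5 148.  154.1] [ 0.6 -1.  -1.1] 48.50121513361842
scale 1.941747572815534
16.15 [573.5 148.2 154.1] [-0.3  0.1 -0.4] 48.73008513625111
scale 5.0
16.2 [573.5 148.4 154.2] [-0.  -1.1 -0.1] 48.92116810013181
scale 6.0
```

View pics/w8.png

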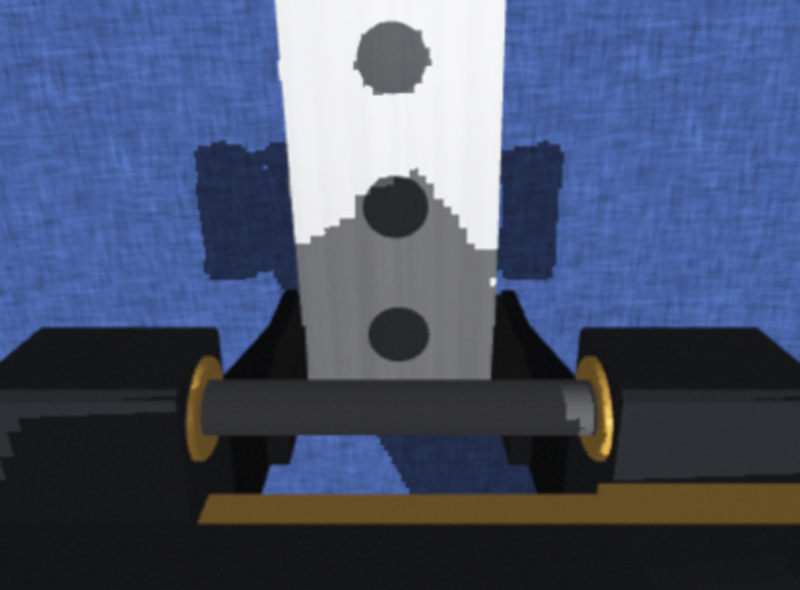

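View pics/s8.png

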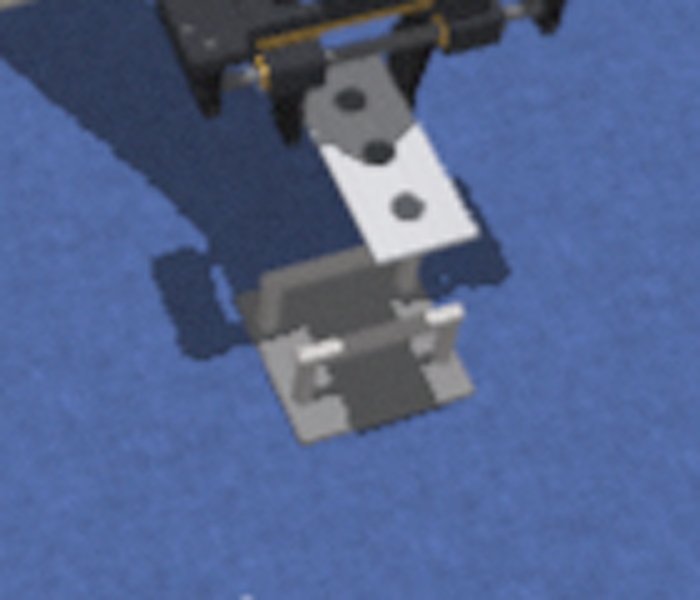

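View pics/t8.png

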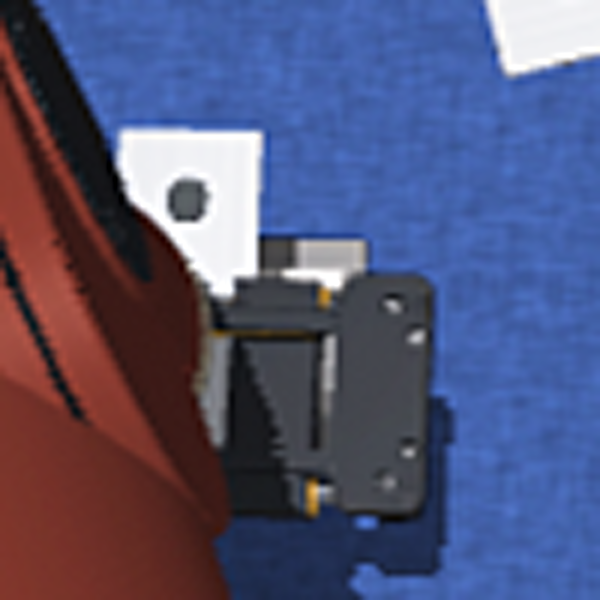

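Request:
jog_arm(
  moves="0 0.3 0.5 0;0 0.4 1 0;0 0 1.5 0;0 0 1.5 0;0 0 1.5 0;0 0 1.5 0;0 0 1.2 0;0 0 0.8 0;0 0 0.5 0;0 0 0 0;0 0 0 0",
)

```text
t: 17.3
tcp_pos: [566.7, 149.4, 54.5]
tool_rot: [[-0.044, -0.999, 0.001], [-0.999, 0.044, 0.0], [-0.0, -0.001, -1.0]]
ft_force: [0.6, 0.4, -1.0]
opening: 49.1
```

```bash
python3 look.py scene s9 240 360 130 230;python3 look.py wrist w9 50 462 0 304
```

```text
17.35 [566.8 149.4  54.7] [ 0.3 -0.4 -0.5] 48.91951674951705
scale 6.0
17.4 [566.9 149.5  54.7] [-0.8 -0.3  0.2] 48.54726471641304
scale 1.941747572815534
```

View pics/s9.png

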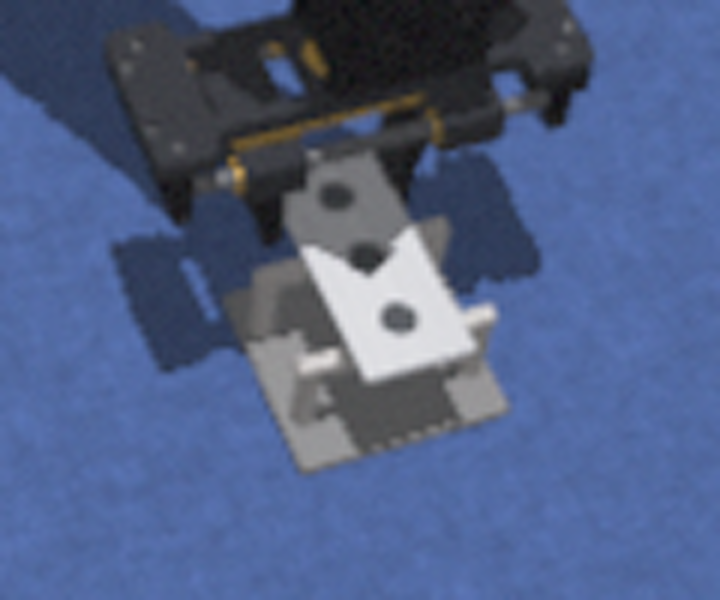

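View pics/w9.png

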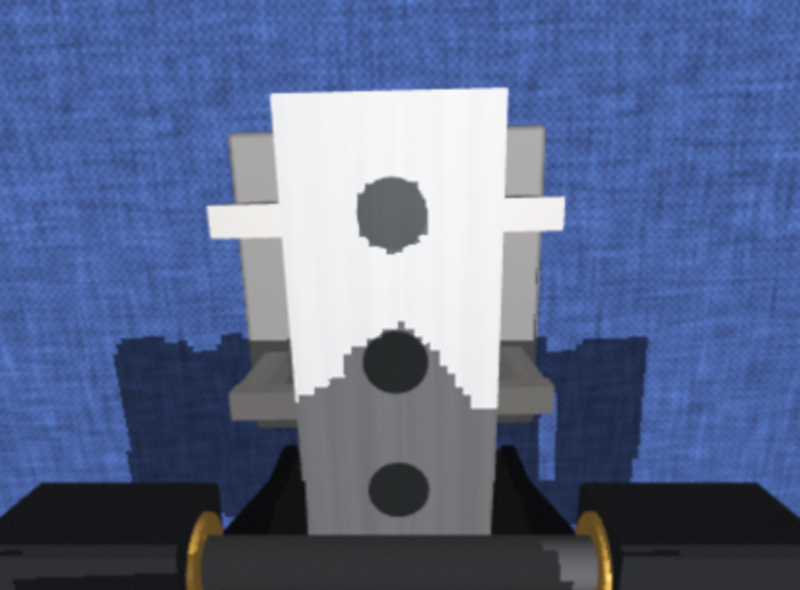

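Run:
```python
from h import *
np.set_printoptions(precision=1,suppress=True)
d=np.load('w9.npz');K,T=d['K'],d['T']
f=lambda l,z:ray(K,T,np.array(l)/1.9417+[50,0],z)[:,:2]
b=f([(208,222),(564,213),(230,404),(552,399)],50);print(b,b.mean(0))
s=f([(399,490),(396,361),(392,214)],67.5);print(s)
```

```text
[[643.  194.2]
 [641.2 103.3]
 [593.5 194.9]
 [591.  104.8]] [617.2 149.3]
[[573.9 148.3]
 [608.9 147.5]
 [643.6 146.8]]
```

Request:
jog_arm(
  moves="-0.1 -0.2 0.2 0;-0.1 -0.15 0.4 0;0 0 0.4 0;0 0 0.2 0;0 0 0 0;0 0 0 0",
)

```text
t: 18.0
tcp_pos: [569.9, 151.1, 42.0]
tool_rot: [[-0.044, -0.999, -0.0], [-0.999, 0.044, 0.0], [0.0, 0.0, -1.0]]
ft_force: [0.2, 0.6, -1.4]
opening: 49.4
```

Request:
jog_arm(
  moves="0 0 0.1 0;0 0 0.05 0;0 0 0 0;0 0 0 0",
)

```text
t: 18.4
tcp_pos: [570.1, 151.2, 40.8]
tool_rot: [[-0.044, -0.999, 0.0], [-0.999, 0.044, 0.0], [-0.0, -0.0, -1.0]]
ft_force: [-0.1, -0.6, 1.8]
opening: 48.8
```

Request:
jog_arm(
  moves="0 0 0.05 0;0 0 0 0;0 0 0 0",
)

```text
t: 18.7
tcp_pos: [570.1, 151.2, 40.4]
tool_rot: [[-0.044, -0.999, 0.0], [-0.999, 0.044, 0.0], [-0.0, -0.0, -1.0]]
ft_force: [-2.1, -0.7, 5.4]
opening: 48.7
```

Request:
jog_arm(
  moves="0 0 -0.03 0;0 0 0 0;0 0 0 0;0 0 0 0;0 0 0 0;0 0 0 0;0 0 0 0",
  fingers=6.8,
)

```text
t: 19.4
tcp_pos: [569.9, 151.1, 40.3]
tool_rot: [[-0.044, -0.999, -0.0], [-0.999, 0.044, 0.0], [-0.0, 0.0, -1.0]]
ft_force: [-0.5, -0.1, -0.1]
opening: 67.8
```

```bash
python3 look.py wrist w10 50 462 0 304
```

```text
19.45 [570.  151.1  40.4] [-0.5  0.  -0. ] 68.03407082820614
scale 1.941747572815534
```

View pics/w10.png

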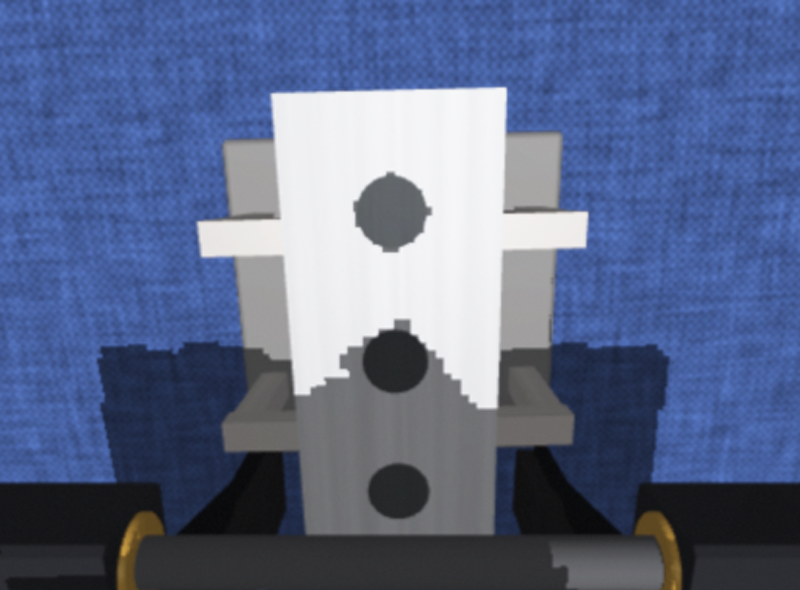

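Released; the carrier lies across both bars. Fingers clear; now raise straight up and back off towards the robot.

Request:
jog_arm(
  moves="0 0 -0.5 0;0 0 -1 0;0 0 -2 0;0 0 -3 0;0 0 -4 0;0 0 -4 0;0 1 -2 0;0 3 0 0;0 3 0 0;0 3 0 0;0 0 0 0;0 0 0 0;0 0 0 0;0 0 0 0",
)

```text
t: 20.85
tcp_pos: [470.8, 155.4, 205.5]
tool_rot: [[-0.045, -0.999, 0.0], [-0.999, 0.045, 0.0], [-0.0, -0.0, -1.0]]
ft_force: [0.6, 0.4, 0.8]
opening: 67.9
```

```bash
python3 look.py scene sA 130 370 120 280; python3 look.py top tA 80 420 130 270;python3 look.py wrist wA 0 512 0 384
python3 - <<'E'
from cell import cams
from h import *
p=cams.snapshot('wrist')
for t in ['carrier','rack']: print(t,[(np.round(r['xy'],1).tolist(),round(r['conf'],2)) for r in cams.find_in(p,t)][:2])
E
```

```text
20.9 [470.7 155.5 205.3] [ 0.1  0.4 -1.4] 67.92608079426668
scale 3.3333333333333335
20.95 [470.5 155.4 205.2] [-0.2 -0.4 -0.5] 67.74871371491095
scale 2.3529411764705883
21.0 [470.4 155.5 205.2] [0.5 0.4 0.5] 68.11042249102982
scale 1.5625
carrier [([254.3, 47.8], 0.86), ([226.7, 39.9], 0.45)]
rack [([228.2, 38.0], 0.95)]
```

View pics/sA.png

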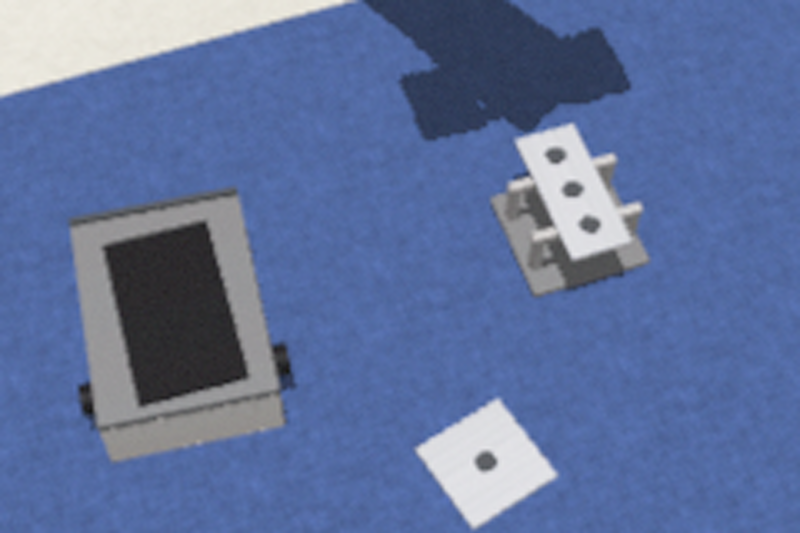

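View pics/tA.png

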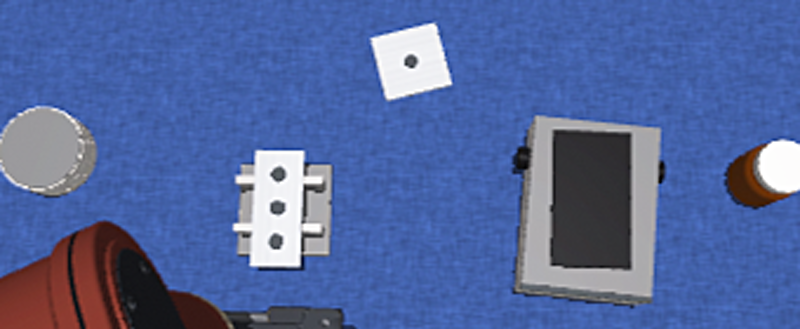

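View pics/wA.png

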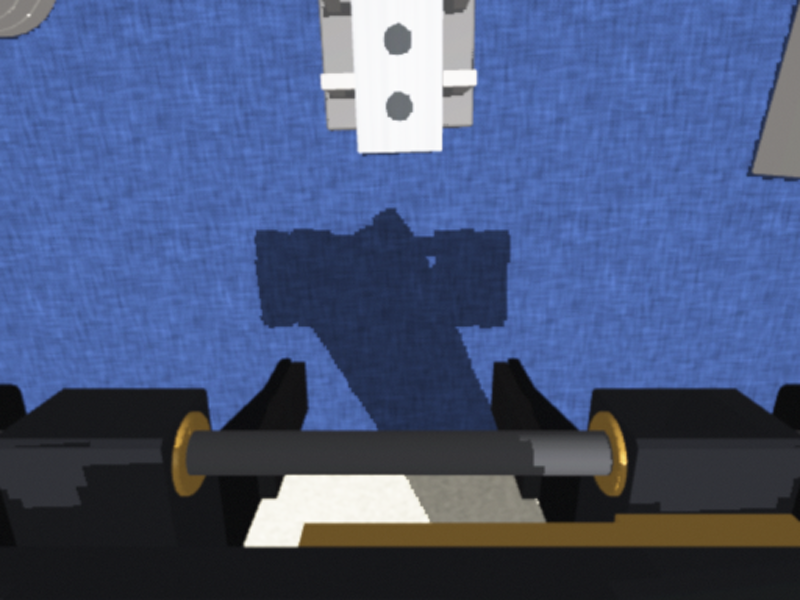

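Run:
```python
from h import *
np.set_printoptions(precision=1,suppress=True)
d=np.load('tA.npz');K,T=d['K'],d['T']
f=lambda l,z,s,o:ray(K,T,np.array(l)/s+o,z)[:,:2]
S=2.3529;o=[80,130]
b=f([(236,180),(324,180),(234,228),(323,229)],50,S,o);print('T',b.mean(0),f([(278,174),(277,207),(276,241)],53,S,o))
d=np.load('sA.npz');K,T=d['K'],d['T'];S=3.3333;o=[130,120]
b=f([(509,188),(615,159),(533,238),(641,208)],50,S,o);print('S',b.mean(0),f([(556,154),(572,189),(590,224)],53,S,o))
from cell import ctrl
ob=ctrl.get_obs();print(ob['t'],abs(ob['joint_vel']).max())
```

```text
T [613.9 146.4] [[645.  147.8]
 [610.5 148.2]
 [575.5 148.5]]
S [621.6 149. ] [[579.4 151. ]
 [615.  149.3]
 [649.9 149. ]]
21.15 0.1866935225819223
```

```bash
python3 -c "
from cell import ctrl
print(ctrl.finish_job())"
```

```text
the job is handed in; nothing more can be done
None
```

The carrier is lying flat across both bars of the drying rack. I handed the job in at about 21 s of the 51 s allowed; the system gives no verdict.

- **Slide:** I pressed the carrier with closed fingertips, 7 to 10 N, and slid it about 83 mm towards the robot. Its near end then stuck out about 37 to 42 mm over the base's front edge. I let go and it lay still there for over a second.
- **Pinch and lift:** I gripped the overhanging end across its 50 mm width. The carrier stayed level while I lifted it, with the opening steady at about 49 mm.
- **Placing:** I lowered it onto the bars to about 5 N of contact, opened the fingers and backed away.

**Last checks:**
- **Position:** The top and scene pictures put the carrier's centre about 3 mm and 7 mm nearer the robot than the rack's middle, and 0 to 2 mm to the side. Both are within the 20 mm allowed. I left it a few mm off centre on purpose, to keep the fingers clear of the near bar.
- **Angle:** Its long side is within about 2 degrees of square to the bars.
- **Other things:** The black plate is still on the base and appears unmoved. The square plate, jar and dishes look undisturbed by eye; I did not measure them again. The robot is clear of everything.

**Disagreement:** The scene camera places things about 3 to 7 mm further out in x than the top and wrist cameras. I compared the carrier with the rack within the same picture, so this hardly affects the result.

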